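# Move a jug from the boil burner to the simmer burner

### The arm

A 6-joint arm with a two-finger parallel gripper is mounted at the origin on a cart in front of the work surface, level with it; the furniture and walls round the work are solid. World frame = base frame: x ahead of the robot, y to its left, z up, the work surface at z = 0. Lengths are in m, angles in rad, forces in N, time in s.
With the tool pointing down it reaches from about 0.3 to 0.875 m from the base axis. Payload 6.4 kg.
Tool frame: the origin (TCP) lies between the finger pads; the fingertips stand 11 mm ahead of it and the grasp point (between the pads) lies 8 mm behind it (r.finger_overhang is the distance from the TCP to the fingertips, in m); z points along the fingers, y is the line along which they close (so a half turn about z gives the same grasp; the last joint's range is limited). The gripper opens to 85 mm and grips with 20 to 120 N. Pads are 22 mm wide; open, the fingers measure 114 mm over their backs; the gripper's body (76 mm by 85 mm) begins 54 mm behind the grasp point. The pads swing forward as they close: fully open they stand 13 mm farther back than shut.
Start: joints at [-1.508, 0.181, 1.607, -0, 1.354, -0.206], TCP at [0.153, -0.554, 0.242] pointing down, gripper open.
Joint ranges: [-2.99, 2.99], [-0.89, 2.07], [0.3, 2.58], [-1.14, 4.28], [0, 2.63], [-3.12, 3.12]. Speed limits (rad/s): [2.57, 2.57, 3.01, 3.14, 3.14, 3.14].

### API

Orientations are given as a unit quaternion [w, x, y, z].
In Python, from bench import r gives the robot as it stands.
- The arm moves only by the tool inch_along, called after ">>>" as name(argument=value, ...), one argument or row to a line, values as JSON. Schema: {"type":"object","properties":{"steps":{"type":"array","items":{"type":"number"},"minItems":5,"maxItems":60},"only":{"type":"string"},"quiet":{"type":"boolean"},"lines":{"type":"string"}},"required":["steps"],"additionalProperties":false}. steps is one flat list of numbers that holds 1 to 12 rows one after another, with no inner brackets; each row has 5 numbers: dx, dy, dz in m, then a turn about the tool's z in rad, then the opening from 0.0 (shut) to 1.0 (fully open); each row is the pose to reach, as a shift and turn from the pose commanded when the call began, along the tool's axes at that moment; what a row does not reach only later rows make up. A row lasts 1/12 s, in which the tool goes at most 0.0417 m and 0.125 rad, less where a joint would pass 70% of its speed; a pose out of reach is approached as far as the arm can. The fingers move at their own pace and stop on an object; the grip force is fixed at half the most. Time passes only in rows, so rows that do not move let the fingers close. The tool returns the time, the measured TCP pose, the force, the opening and the grip force at its end. only (a regular expression) keeps the lines of the reply that match it, lines (a string "A,B") keeps lines A to B, and quiet returns only ok. Input that does not fit is refused with a message, and nothing moves.
- r.get_obs(): the state, without advancing time (a new reading comes with each control period).
- r.snapshot(name): name is "scene" or "top"; returns the picture (400x640x3 uint8, red, green, blue); there is no depth.
- r.camera_model(name): a dict with "intrinsics" (3x3 intrinsics, pixels), "R" (3x3) and "t" (3): a world point X has camera coordinates R X + t. Camera axes: x right, y down, z forward; pixel columns grow to the right and rows downward; lengths in m; the calibration is good to about 2 mm. A picture is of the moment at which its call begins. camera_model takes no time and is no camera call.
- r.close_job(): hands the job in; it is judged then, once.
The state is a dict: "time_s": time; "joint_positions": joint angles; "joint_velocities": joint speeds; "effort": joint torques, N m; "tool_pos": TCP position; "tcp_rot": TCP orientation; "contact_force": force on the tool from outside, world axes, zero at the start; "ft_torque": the same for the moment, N m; "finger_gap": opening from 0.0 (shut) to 1.0 (fully open); "finger_force": force on a finger pad.
Only numpy, scipy, OpenCV 4.12 (cv2) and the standard library are available. Lean on these libraries where they do the work, as an engineer would, in place of code of your own. Each camera call takes 0.05 s, during which the arm holds its last target. There are 200 camera calls.

### The job

The little steel jug has boiled on the red gas cooker and should now simmer on the cream-coloured one. Turn the red cooker's tap fully off, then lift the jug across, keeping it upright, and set it down centred on the cream cooker's burner without dropping it; only then turn the cream cooker's tap fully on, and finally press its yellow igniter all the way down and hold it there a moment before letting it spring back. Leave everything else on the worktop where it is.

Things in the scene. Friction and masses are not known exactly. Their poses are not given: they have to be found in the camera images.
- jug: Small straight-sided steel jug, 0.11 to 0.2 kg, 63 mm high, 44 mm outer diameter (46 at the rim), open on top, thin handle on one side. Origin under the jug, 11 mm from its axis towards the handle; z up, handle towards -y (sticking out to 34 mm from the origin), jug axis at y = +11 mm. Best held across its x axis, which is clear of the handle. Starts standing on the red cooker's burner.
- jug_base (a point): Centre of the jug's round underside, on the jug's axis; axes as jug.
- red: Red one-burner portable gas cooker, 200 (x) by 140 (y), deck 40 mm high, fixed to the worktop; tap on at the start. Origin under its middle; x from front (controls, towards the robot) to back, y to its left. Burner's middle at x +38, y 0 mm.
- red_top (a point): Middle of the red cooker's pan support, level with the top of its four dark steel fingers, 60 mm above the worktop; they run 6 to 58 mm out from the middle along x and y. Axes as red.
- red_tap (a joint): Gas tap of the red cooker, rad: 0 = off (bar across the cooker, white pointer line towards the igniter), 1.571 = on (bar front to back, pointer line towards the burner). Opens counter-clockwise from above. Over-centre spring: needs up to 0.1 N m to pass half way; let go more than 0.25 rad beyond half way it swings to its detent by itself and stays.
- red_tap_grip (a point): On the tap axis of the red cooker, 72 mm above the worktop, 12 mm below the top of its black bar grip: 46 long, 12 thick, 54 to 84 mm above the worktop, on a 16 mm stem over a brass collar (30 mm wide, top at 46 mm). Turns with the bar: y lies along the bar (pointer line at -y), x across its 12 mm. On red it is at x -62, y +32 mm.
- cream: Cream-white cooker, the same as red in all but colour, fixed; tap off at the start. Either cooker may be the left one.
- cream_top (a point): Middle of the cream cooker's pan support, level with the top of its four dark steel fingers, 60 mm above the worktop; they run 6 to 58 mm out from the middle along x and y. Axes as cream.
- cream_tap (a joint): Gas tap of the cream cooker, rad: 0 = off (bar across the cooker, white pointer line towards the igniter), 1.571 = on (bar front to back, pointer line towards the burner). Opens counter-clockwise from above. Over-centre spring: needs up to 0.1 N m to pass half way; let go more than 0.25 rad beyond half way it swings to its detent by itself and stays.
- cream_tap_grip (a point): On the tap axis of the cream cooker, 72 mm above the worktop, 12 mm below the top of its black bar grip: 46 long, 12 thick, 54 to 84 mm above the worktop, on a 16 mm stem over a brass collar (30 mm wide, top at 46 mm). Turns with the bar: y lies along the bar (pointer line at -y), x across its 12 mm. On cream it is at x -62, y +32 mm.
- cream_igniter (a joint): Yellow igniter plunger of the cream cooker, m: 0 = up, 0.010 = fully down at its stop. Spring returned: 2 N to start it, 6 N at the stop.
- cream_igniter_top (a point): Middle of the top of the yellow mushroom head (26 mm diameter) of the cream cooker's igniter, 78 mm above the worktop when up; it moves with the head. The igniter stands in a 34 mm black collar (top at 52 mm), 68 mm to the right of the tap on the same deck. The red cooker has a like one, not needed.
- moka_pot: Bystander: aluminium moka pot with a black handle, 174 mm high, at the back of the worktop. Origin at the underside.
- mug_left: Bystander: small white cup with a blue pattern, 50 mm high, at the back.
- garlic_1: Bystander: garlic bulb, 60 mm, at the back.
- teaspoon: Bystander: steel teaspoon, 133 mm long, lying flat near the front edge of the worktop, in front of the cookers.

How it is judged:
By the outcome, as a careful person would: the job done as asked, in the order asked, and still so for the second after the job is handed in, with the robot touching nothing.
It also fails if it takes over 72 s, if anything falls off the work surface, if the arm or the gripper's body presses on something with over 40 N, if the wrist force passes 120 N, or if a joint passes its speed limit or range.

## Working session

There is one attempt and no reset: what is moved stays moved. The work goes in short steps, Python scripts to look and compute and a tool call to move; the robot and the scene stay as the last step left them, time stands still between calls to the robot, and variables do not carry over. Pictures are saved under pics/ and viewed, at most 12 in all, crops included, and the job is handed in when it is done.

```bash
ls; mkdir -p pics
```

Run:
```python
from bench import r
import cv2,numpy as np
np.set_printoptions(precision=4,suppress=True)
for n in("scene","top"):
    cv2.imwrite(f"pics/{n}0.png",r.snapshot(n)[:,:,::-1]); m=r.camera_model(n); print(n,m)
o=r.get_obs();print(o)
```

```text
bench.py
pics
scene {'intrinsics': array([[437.9642,   0.    , 316.6124],
       [  0.    , 437.9642, 200.3309],
       [  0.    ,   0.    ,   1.    ]]), 'R': array([[ 0.5426, -0.8396, -0.0242],
       [-0.4161, -0.2437, -0.876 ],
       [ 0.7296,  0.4855, -0.4816]]), 't': array([-0.5054,  0.2221,  0.8892])}
top {'intrinsics': array([[434.4303,   0.    , 321.836 ],
       [  0.    , 434.4303, 205.725 ],
       [  0.    ,   0.    ,   1.    ]]), 'R': array([[-0.0127, -0.9998, -0.0173],
       [-0.9881,  0.0152, -0.1532],
       [ 0.1535,  0.0152, -0.988 ]]), 't': array([-0.2733,  0.5418,  0.8775])}
{'time_s': 0.1, 'joint_positions': array([-1.5083,  0.1815,  1.6079,  0.    ,  1.3538, -0.2063]), 'joint_velocities': array([ 0.0009, -0.0009, -0.0023, -0.001 , -0.0007,  0.0001]), 'effort': array([  0.0009, -44.5877, -35.2235,  -0.0002,   0.0042,  -0.    ]), 'tool_pos': array([ 0.1527, -0.5538,  0.2415]), 'tcp_rot': array([-0.0008,  0.991 ,  0.134 ,  0.0001]), 'contact_force': array([ 0.3835, -0.4384,  0.3115]), 'ft_torque': array([-0.0149, -0.0345, -0.0449]), 'finger_force': 0.0, 'finger_gap': 1.0024496119834494}
```
View pics/scene0.png

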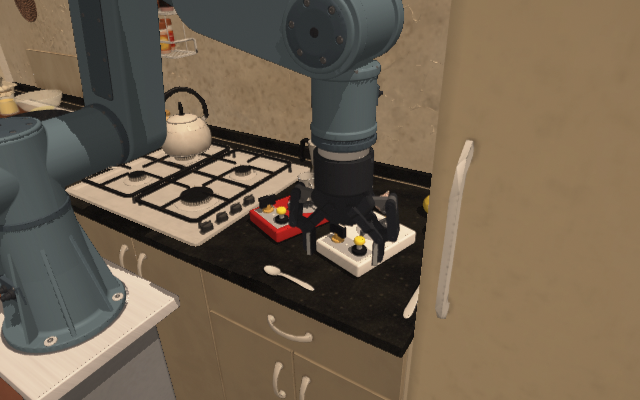

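View pics/top0.png

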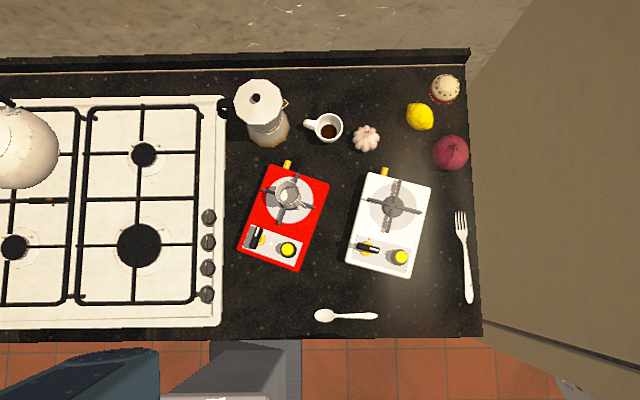

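Top view: red cooker at left (burner ~(293,197), tap ~(253,237), igniter (288,250)), with the jug on it. Cream is at right (burner ~(393,205), tap ~(368,248), igniter (400,257)). The scene view is partly blocked by the gripper. I'll zoom in on the top view.

Create h.py:
```python
from bench import r
import cv2,numpy as np
from scipy.spatial.transform import Rotation as Ro
np.set_printoptions(precision=4,suppress=True)
M={n:r.camera_model(n) for n in("scene","top")}
def ray(n,p):
    m=M[n];d=m["R"].T@np.linalg.solve(m["intrinsics"],[p[0],p[1],1.]);return -m["R"].T@m["t"],d/np.linalg.norm(d)
def plane(n,p,z):
    c,d=ray(n,p);return c+d*(z-c[2])/d[2]
def tri(p,q): # scene px, top px
    c1,d1=ray("scene",p);c2,d2=ray("top",q)
    s=np.linalg.lstsq(np.c_[d1,-d2],c2-c1,rcond=None)[0]
    a,b=c1+s[0]*d1,c2+s[1]*d2;return (a+b)/2,np.linalg.norm(a-b)
def proj(n,X):
    m=M[n];v=m["intrinsics"]@(m["R"]@np.array(X)+m["t"]);return v[:2]/v[2]
def tool():
    o=r.get_obs();w,x,y,z=o["tcp_rot"];return o,Ro.from_quat([x,y,z,w]).as_matrix()
def to(X,yaw=None):
    """shift in tool axes to world point X; current world angle of tool y axis (deg)"""
    o,R=tool();return R.T@(np.array(X)-o["tool_pos"]),np.degrees(np.arctan2(R[1,1],R[0,1]))
```

Run:
```python
from h import *
for n in M:print(n,ray(n,(320,200)))
im=cv2.imread("pics/top0.png")
cv2.imwrite("pics/c1.png",cv2.resize(im[150:290,230:450],None,fx=3.6,fy=3.6,interpolation=cv2.INTER_CUBIC))
for k,p,z in(("redburn",(293,197),.06),("redtap",(253,237),.084),("redign",(288,250),.078),("crburn",(393,205),.06),("crtap",(368,248),.084),("crign",(400,257),.078)):print(k,plane("top",p,z))
```

```text
scene (array([-0.2822, -0.8019,  0.6106]), array([ 0.7341,  0.4791, -0.4811]))
top (array([ 0.3972, -0.2947,  0.9453]), array([ 0.1665,  0.0192, -0.9859]))
redburn [ 0.5539 -0.2217  0.06  ]
redtap [ 0.4701 -0.1437  0.084 ]
redign [ 0.4437 -0.2129  0.078 ]
crburn [ 0.534  -0.4276  0.06  ]
crtap [ 0.4452 -0.3715  0.084 ]
crign [ 0.4269 -0.4347  0.078 ]
```

View pics/c1.png

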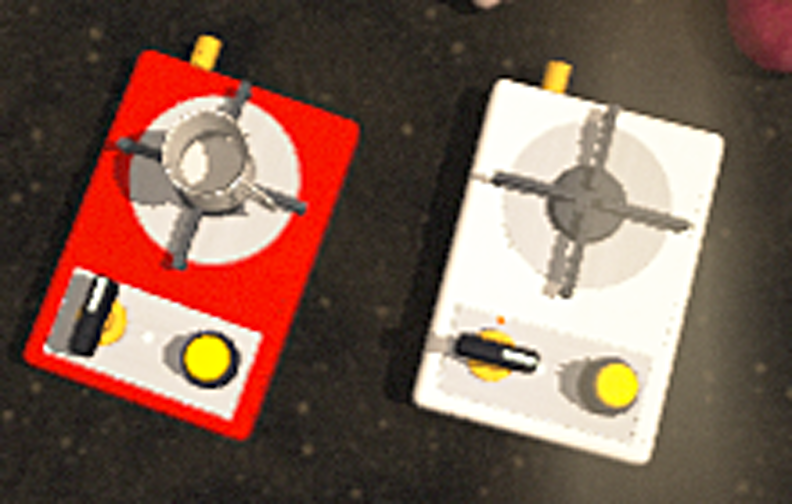

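The crop shows the red deck corners at crop px (140,50), (362,122), (246,442) and (22,358), with the jug rim centre at ~(207,158) and its handle pointing lower-right. Cream corners are at (497,79), (725,133), (648,464) and (413,403). Red's tap bar runs front to back (on) and cream's runs across (off). Next I'll fit the poses.

Create fit.py:
```python
from h import *
from scipy.optimize import least_squares
T=lambda c:(np.array(c)+.5)/3.6-.5+[230,150]
mod=dict(BL=(.1,.07,.04),BR=(.1,-.07,.04),FR=(-.1,-.07,.04),FL=(-.1,.07,.04),ig=(-.062,-.036,.078),fl=(.038,.058,.06),fb=(.096,0,.06),fr=(.038,-.058,.06),ff=(-.02,0,.06))
obs=dict(red=dict(BL=(140,50),BR=(362,122),FR=(246,442),FL=(22,358),ig=(210,359),fl=(120,143),fb=(243,90),fr=(303,208),ff=(177,265)),
cream=dict(BL=(494,78),BR=(727,131),FR=(649,467),FL=(412,405),ig=(616,386),fl=(470,178),fb=(605,108),fr=(688,226),ff=(560,295)))
def W(p,q):
    c,s=np.cos(p[2]),np.sin(p[2]);return np.array([p[0]+c*q[0]-s*q[1],p[1]+s*q[0]+c*q[1],q[2]])
P={}
for n,o in obs.items():
    f=lambda p:np.concatenate([proj("top",W(p,mod[k]))-T(o[k]) for k in o])
    s=least_squares(f,[.5,-.3,0],loss="soft_l1");P[n]=s.x
if __name__=="__main__":
  for n in P:
    p=P[n];print(n,p[:2],"yaw deg",np.degrees(p[2]),"rms px",np.sqrt(np.mean([np.sum((proj("top",W(p,mod[k]))-T(obs[n][k]))**2) for k in obs[n]])))
    for k,q in dict(top=(.038,0,.06),tap=(-.062,.032,.084),ig=mod["ig"]).items():print("  ",k,W(p,q),"scene px",proj("scene",W(p,q)),"crop",(proj("top",W(p,q))-[230,150]+.5)*3.6-.5)
  print("jug rim",plane("top",T((207,158)),.123))
```

```bash
python3 fit.py; python3 -c "
from h import *
print(to([.44,-.04,.26]));print(tool()[1])"
```

```text
red [ 0.5159 -0.1991] yaw deg -20.11528946596613 rms px 1.2542544742180626
   top [ 0.5516 -0.2122  0.06  ] scene px [305.5304 197.1971] crop [211.6634 174.7874]
   tap [ 0.4687 -0.1477  0.084 ] scene px [266.1177 196.209 ] crop [ 91.2899 317.0254]
   ig [ 0.4453 -0.2116  0.078 ] scene px [280.7425 208.4945] crop [207.7442 358.5016]
cream [ 0.4966 -0.4172] yaw deg -14.900499253124636 rms px 1.9929201494255024
   top [ 0.5334 -0.427   0.06  ] scene px [375.9221 222.0277] crop [587.1485 200.3874]
   tap [ 0.4449 -0.3704  0.084 ] scene px [336.4577 223.9533] crop [495.9669 354.5712]
   ig [ 0.4275 -0.4361  0.078 ] scene px [358.4163 238.1245] crop [615.6904 385.4671]
jug rim [ 0.5497 -0.2156  0.123 ]
(array([ 0.4135, -0.4191, -0.0177]), np.float64(-74.60176378314097))
[[ 0.9641  0.2655 -0.0001]
 [ 0.2655 -0.9641  0.0016]
 [ 0.0003 -0.0016 -1.    ]]
```

>>> inch_along(
  steps=[0.4135, -0.4191, -0.018, 0, 1, 0.4135, -0.4191, -0.018, 0, 1, 0.4135, -0.4191, -0.018, 0, 1, 0.4135, -0.4191, -0.018, 0, 1, 0.4135, -0.4191, -0.018, 0, 1, 0.4135, -0.4191, -0.018, 0, 1, 0.4135, -0.4191, -0.018, 0, 1, 0.4135, -0.4191, -0.018, 0, 1, 0.4135, -0.4191, -0.018, 0, 1, 0.4135, -0.4191, -0.018, 0, 1, 0.4135, -0.4191, -0.018, 0, 1, 0.4135, -0.4191, -0.018, 0, 1],
)

```text
time_s: 1.1
tool_pos: [0.397, -0.1161, 0.2577]
tcp_rot: [0.0, 0.991, 0.134, 0.0]
contact_force: [0.2, -0.6, -0.0]
finger_gap: 1.001
finger_force: 0.0
```

Run:
```python
from h import *
o,R=tool();print(o["tool_pos"],o["joint_positions"],o["time_s"],to([.44,-.04,.26]))
im=r.snapshot("scene")[:,:,::-1];cv2.imwrite("pics/scene1.png",im)
cv2.imwrite("pics/c2.png",cv2.resize(im[140:290,230:430],None,fx=4,fy=4,interpolation=cv2.INTER_CUBIC))
```

```text
[ 0.397  -0.1161  0.2577] [-0.5733 -0.2179  1.9676 -0.      1.3914  0.729 ] 1.1 (array([ 0.0617, -0.062 , -0.0023]), np.float64(-74.61171970638958))
```

View pics/c2.png

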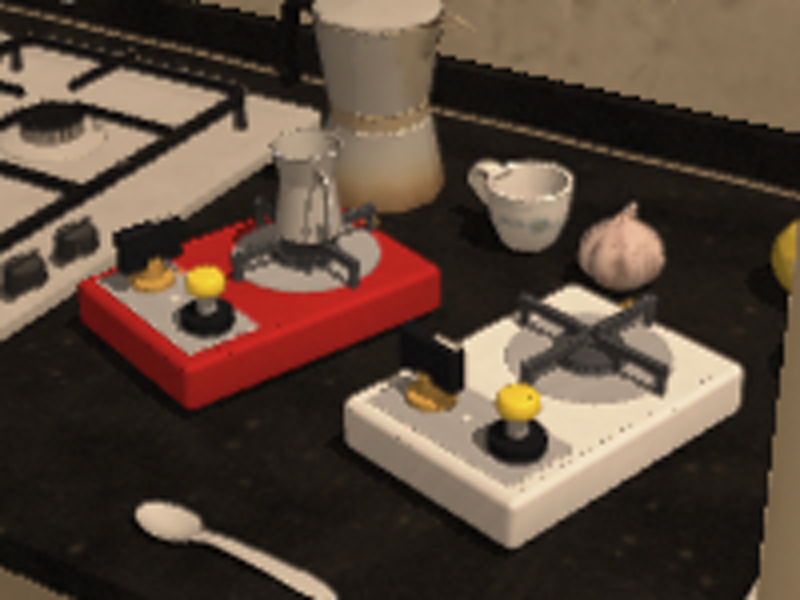

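Scene crop: jug rim centre at ~(307,143), red bar top ~(148,228), red igniter (206,276), cream bar top ~(432,340), cream igniter (518,395), cream fingers crossing at ~(588,330). I'll triangulate these.

Run:
```python
from fit import *
S=lambda c:(np.array(c)+.5)/4-.5+[230,140]
for k,a,b in(("rim",(307,143),(207,158)),("redtap",(148,228),(96,316)),("redig",(206,273),(210,359)),("crtap",(432,340),(497,353)),("crig",(518,393),(616,386)),("crtop",(588,330),(587,203))):print(k,*tri(S(a),T(b)))
# jug handle dir: compare crop predictions
j=tri(S((307,143)),T((207,158)))[0]
for yaw in range(-20,100,15):
    d=np.radians(yaw);u=np.array([np.sin(d),-np.cos(d)])
    q=[np.r_[j[:2]+.045*u,z] for z in(.11,.075)]
    print(yaw,[ (proj("top",x)-[230,150]+.5)*3.6-.5 for x in q],[ (proj("scene",x)-[230,140]+.5)*4-.5 for x in q])
im=cv2.imread("pics/top0.png")[180:215,265:325];im2=cv2.imread("pics/scene1.png")[165:210,285:330]
a=cv2.resize(im,(600,350),interpolation=cv2.INTER_CUBIC);cv2.imwrite("pics/c3.png",a)
```

```text
rim [ 0.5501 -0.217   0.1256] 0.0028497099098497335
redtap [ 0.4689 -0.1498  0.0832] 0.0010705504400928265
redig [ 0.4449 -0.2131  0.0804] 0.00016224764369836956
crtap [ 0.4463 -0.3718  0.0818] 0.001475180732167562
crig [ 0.4276 -0.4368  0.0787] 0.0016286802491912325
crtop [ 0.5325 -0.4279  0.0602] 0.0024827005876116876
-20 [array([289.879, 188.388]), array([292.6035, 198.4335])] [array([347.6581, 189.313 ]), array([348.9911, 238.1923])]
-5 [array([294.3803, 167.4604]), array([296.9233, 178.3057])] [array([360.8794, 183.0894]), array([362.0058, 231.7519])]
10 [array([293.2439, 146.2229]), array([295.826 , 157.8759])] [array([370.0953, 175.7018]), array([371.0759, 224.0959])]
25 [array([286.582 , 126.1223]), array([289.4187, 138.5359])] [array([374.7437, 167.7012]), array([375.6473, 215.7946])]
40 [array([274.8787, 108.5106]), array([278.1658, 121.5871])] [array([374.6196, 159.6566]), array([375.5168, 207.4384])]
55 [array([258.9488,  94.5581]), array([262.8501, 108.157 ])] [array([369.8568, 152.1114]), array([370.8153, 199.592 ])]
70 [array([239.8778,  85.1816]), array([244.5151,  99.1294])] [array([360.8857, 145.5483]), array([361.9659, 192.7581])]
85 [array([218.9483,  80.9909]), array([224.3947,  95.0925])] [array([348.3773, 140.3659]), array([349.6294, 187.3528])]
```

View pics/c3.png

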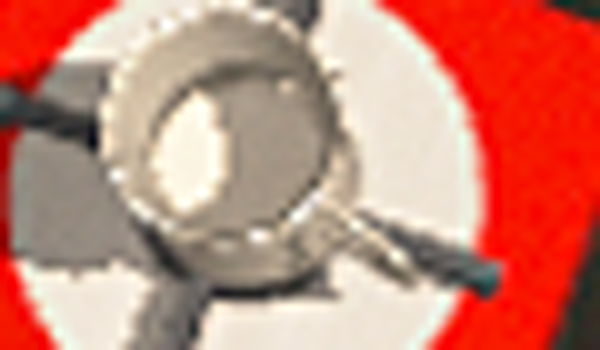

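Run:
```python
from fit import *
j=plane("top",(286.8,192.1),.123);print("rim",j)
for z in(.07,.09,.11):
    h=plane("top",(306,208),z);d=h-j;print(z,h,np.hypot(*d[:2]),"handle az",np.degrees(np.arctan2(d[1],d[0])))
h=tri((np.array([326,190])+.5)/4-.5+[230,140],(303,204.5));print(h)
for yaw in (-60,-50,-40,-30):
    d=np.radians(yaw);u=np.array([np.sin(d),-np.cos(d)])
    for z in(.115,.08): 
        x=np.r_[j[:2]+.043*u,z];print(yaw,z,(proj("top",x)-[265,180])*10,(proj("scene",x)-[230,140]+.5)*4-.5)
o,R=tool();print(o["joint_positions"][5], to([.4688,-.1487,.12]), to([.4688,-.1487,.069]))
```

```text
rim [ 0.5526 -0.2149  0.123 ]
0.07 [ 0.529 -0.249  0.07 ] 0.041415104422633776 handle az -124.70913389566367
0.09 [ 0.526 -0.25   0.09 ] 0.04402940489791324 handle az -127.15507230750188
0.11 [ 0.5229 -0.2511  0.11  ] 0.046714885228206195 handle az -129.32337916265257
(array([ 0.5304, -0.2453,  0.1078]), np.float64(0.0005527364087620112))
-60 0.115 [333.1979 316.3978] [299.9428 186.0493]
-60 0.08 [345.517 340.717] [302.0057 235.2188]
-50 0.115 [364.824  293.9034] [311.9273 185.589 ]
-50 0.08 [375.8844 319.0963] [313.8083 234.7586]
-40 0.115 [392.0367 266.3919] [323.6745 184.1964]
-40 0.08 [402.0127 292.6508] [325.3755 233.3299]
-30 0.115 [414.0067 234.7263] [334.7934 181.9211]
-30 0.08 [423.1056 262.2088] [336.3227 230.9836]
0.735649840167882 (array([0.0552, 0.0571, 0.1379]), np.float64(-74.2283202956376)) (array([0.055 , 0.0572, 0.1889]), np.float64(-74.2283202956376))
```

>>> inch_along(
  steps=[0.055, 0.057, 0.08, -2.522, 0.5, 0.055, 0.057, 0.08, -2.522, 0.5, 0.055, 0.057, 0.08, -2.522, 0.5, 0.055, 0.057, 0.08, -2.522, 0.5, 0.055, 0.057, 0.08, -2.522, 0.5, 0.055, 0.057, 0.08, -2.522, 0.5, 0.055, 0.057, 0.08, -2.522, 0.5, 0.055, 0.057, 0.08, -2.522, 0.5, 0.055, 0.057, 0.08, -2.522, 0.5, 0.055, 0.057, 0.08, -2.522, 0.5, 0.055, 0.057, 0.08, -2.522, 0.5, 0.055, 0.057, 0.08, -2.522, 0.5],
)

```text
time_s: 2.15
tool_pos: [0.4645, -0.1584, 0.1771]
tcp_rot: [-0.0, 0.631, 0.775, -0.0]
contact_force: [-0.5, 0.9, 0.2]
finger_gap: 0.501
finger_force: 0.0
```

```bash
python3 -c "
from h import *
o,R=tool();print(o['joint_positions'],to([.4688,-.1487,.115]))"
```

```text
[-0.5711  0.0636  1.877   0.      1.202  -0.7753] (array([0.0086, 0.0063, 0.0621]), np.float64(11.698381987496871))
```

>>> inch_along(
  steps=[0.008, 0.006, 0.05, -1.022, 0.5, 0.008, 0.006, 0.05, -1.022, 0.5, 0.008, 0.006, 0.05, -1.022, 0.5, 0.008, 0.006, 0.05, -1.022, 0.5, 0.008, 0.006, 0.05, -1.022, 0.5, 0.008, 0.006, 0.05, -1.022, 0.5, 0.008, 0.006, 0.05, -1.022, 0.5, 0.008, 0.006, 0.05, -1.022, 0.5, 0.008, 0.006, 0.05, -1.022, 0.5, 0.008, 0.006, 0.05, -1.022, 0.5],
)

```text
time_s: 2.98
tool_pos: [0.4689, -0.1494, 0.1273]
tcp_rot: [-0.0, 0.176, 0.984, 0.0]
contact_force: [-0.1, 0.4, -0.7]
finger_gap: 0.497
finger_force: 0.0
```

```bash
python3 -c "
from h import *
print(to([.4688,-.1487,.071]))"
```

```text
(array([0.0003, 0.0006, 0.0563]), np.float64(69.78406144173698))
```

>>> inch_along(
  steps=[0, 0.0006, 0.03, 0, 0.5, 0, 0.0006, 0.056, 0, 0.5, 0, 0.0006, 0.056, 0, 0.5, 0, 0.0006, 0.056, 0, 0.5, 0, 0.0006, 0.056, 0, 0, 0, 0.0006, 0.056, 0, 0, 0, 0.0006, 0.056, 0, 0, 0, 0.0006, 0.056, 0, 0, 0, 0.0006, 0.056, 0, 0, 0, 0.0006, 0.056, 0, 0, 0, 0.0006, 0.056, 0, 0],
)

```text
time_s: 3.9
tool_pos: [0.4713, -0.1472, 0.0736]
tcp_rot: [0.002, 0.175, 0.985, 0.002]
contact_force: [5.2, 11.9, 4.1]
finger_gap: 0.124
finger_force: 60.7
```

>>> inch_along(
  steps=[0, 0.0025, 0, 0.12, 0, 0, 0.0025, 0, 0.24, 0, 0, 0.0025, 0, 0.36, 0, 0, 0.0025, 0, 0.48, 0, 0, 0.0025, 0, 0.6, 0, 0, 0.0025, 0, 0.72, 0, 0, 0.0025, 0, 0.84, 0, 0, 0.0025, 0, 0.96, 0, 0, 0.0025, 0, 1.08, 0, 0, 0.0025, 0, 1.2, 0, 0, 0.0025, 0, 1.32, 0, 0, 0.0025, 0, 1.44, 0],
)

```text
time_s: 4.9
tool_pos: [0.471, -0.1469, 0.0736]
tcp_rot: [0.001, 0.782, 0.623, 0.0]
contact_force: [-1.1, 1.6, 6.1]
finger_gap: 0.126
finger_force: 60.9
```

>>> inch_along(
  steps=[0, 0, 0, 0.12, 0, 0, 0, 0, 0.131, 0, 0, 0, 0, 0.131, 0, 0, 0, 0, 0.131, 0],
)

```text
time_s: 5.23
tool_pos: [0.4709, -0.1469, 0.0736]
tcp_rot: [0.001, 0.82, 0.573, 0.0]
contact_force: [-1.7, 2.5, 6.0]
finger_gap: 0.125
finger_force: 60.9
```

```bash
python3 -c "
from h import *
o,R=tool();print(o['ft_torque'],to([.4688,-.1487,.071]))"
```

```text
[ 0.2042  0.7513 -0.1431] (array([-0.0024, -0.0013,  0.0026]), np.float64(-20.141846430089817))
```

>>> inch_along(
  steps=[0, 0, 0, 0, 0.5, 0, 0, 0, 0, 0.5, 0, 0, 0, 0, 0.5, 0, 0, 0, 0, 0.5, 0, 0, -0.04, 0, 0.5, 0, 0, -0.08, 0, 0.9, 0, 0, -0.12, 0, 0.9, 0, 0, -0.13, 0, 0.9, 0, 0, -0.13, 0, 0.9],
)

```text
time_s: 5.98
tool_pos: [0.4726, -0.148, 0.2059]
tcp_rot: [0.004, 0.82, 0.573, 0.002]
contact_force: [-0.0, 0.3, -0.2]
finger_gap: 0.899
finger_force: 0.0
```

```bash
python3 -c "
from h import *
cv2.imwrite('pics/top2.png',r.snapshot('top')[:,:,::-1])
print(to([.5535,-.2145,.17]))"
```

```text
(array([-0.0349,  0.1003,  0.0337]), np.float64(-20.114009702687508))
```

>>> inch_along(
  steps=[-0.035, 0.1, 0, 0.295, 0.9, -0.035, 0.1, 0, 0.295, 0.9, -0.035, 0.1, 0, 0.295, 0.9, -0.035, 0.1, 0.02, 0.295, 0.9, -0.035, 0.1, 0.02, 0.295, 0.9, -0.035, 0.1, 0.02, 0.295, 0.9],
)

```text
time_s: 6.53
tool_pos: [0.5498, -0.2125, 0.1779]
tcp_rot: [-0.003, 0.895, 0.446, -0.002]
contact_force: [0.8, 0.5, -0.8]
finger_gap: 0.899
finger_force: 0.0
```

```bash
python3 -c "
from h import *
cv2.imwrite('pics/top3.png',r.snapshot('top')[:,:,::-1])
s=r.snapshot('scene')[:,:,::-1]
t=cv2.imread('pics/top2.png')
cv2.imwrite('pics/c4.png',np.hstack([cv2.resize(t[140:290,220:360],(420,450)),cv2.resize(s[100:250,220:340],(360,450))]))
print(to([.5535,-.2145,.082]))"
```

```text
(array([0.0003, 0.0031, 0.0986]), np.float64(-36.98650946384312))
```

View pics/c4.png

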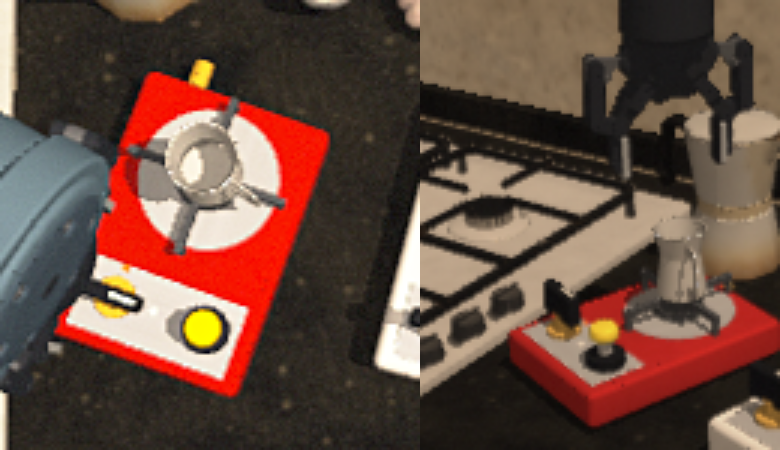

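Red's tap now lies across with its pointer towards the igniter, so it is off. The jug hasn't moved and the gripper is lined up over it. Descending to grasp.

>>> inch_along(
  steps=[0, 0.003, 0.03, 0, 0.9, 0, 0.003, 0.06, 0, 0.9, 0, 0.003, 0.09, 0, 0.9, 0, 0.003, 0.097, 0, 0.9, 0, 0.003, 0.097, 0, 0.9, 0, 0.003, 0.097, 0, 0.9],
)

```text
time_s: 7.13
tool_pos: [0.5549, -0.2157, 0.0859]
tcp_rot: [0.0, 0.895, 0.446, 0.0]
contact_force: [0.6, 0.0, 0.3]
finger_gap: 0.899
finger_force: 0.0
```

```bash
python3 -c "
from h import *
print(to([.5535,-.2145,.082]))"
```

```text
(array([ 0.0001, -0.0018,  0.0039]), np.float64(-36.99330334795679))
```

>>> inch_along(
  steps=[0, -0.001, 0.002, 0, 0.4, 0, -0.001, 0.002, 0, 0.4, 0, -0.001, 0.002, 0, 0.4, 0, -0.001, 0.002, 0, 0.4, 0, -0.001, 0.002, 0, 0.4, 0, -0.001, 0.002, 0, 0.4, 0, -0.001, 0.002, 0, 0.4, 0, -0.001, 0.002, 0, 0.4],
)

```text
time_s: 7.8
tool_pos: [0.5543, -0.2153, 0.0846]
tcp_rot: [0.001, 0.895, 0.446, 0.0]
contact_force: [-2.9, 2.1, 6.6]
finger_gap: 0.471
finger_force: 53.4
```

>>> inch_along(
  steps=[0, 0, 0, 0, 0.3, 0, 0, 0, 0, 0.3, 0, 0, 0, 0, 0.3, 0, 0, -0.01, 0, 0.3, 0, 0, -0.03, 0, 0.3, 0, 0, -0.05, 0, 0.3, 0, 0, -0.07, 0, 0.3, 0, 0, -0.08, 0, 0.3, 0, 0, -0.08, 0, 0.3],
)

```text
time_s: 8.55
tool_pos: [0.5554, -0.2161, 0.1663]
tcp_rot: [0.003, 0.895, 0.446, 0.002]
contact_force: [0.5, -0.4, -1.4]
finger_gap: 0.473
finger_force: 55.0
```

```bash
python3 -c "
from h import *
print(r.get_obs()['tool_pos'],to([.5354,-.426,.165]))"
```

```text
[ 0.5554 -0.2161  0.1663] (array([-0.1797,  0.1104,  0.0019]), np.float64(-37.00596480196603))
```

>>> inch_along(
  steps=[-0.01, 0.006, 0, 0, 0.3, -0.03, 0.018, 0, 0, 0.3, -0.055, 0.034, 0, 0, 0.3, -0.08, 0.049, 0, 0, 0.3, -0.105, 0.065, 0, 0, 0.3, -0.13, 0.08, 0, 0, 0.3, -0.155, 0.095, 0, 0, 0.3, -0.17, 0.105, 0, 0, 0.3, -0.178, 0.109, 0, 0, 0.3, -0.18, 0.11, 0, 0, 0.3, -0.18, 0.11, 0, 0, 0.3],
)

```text
time_s: 9.47
tool_pos: [0.5322, -0.4248, 0.161]
tcp_rot: [-0.001, 0.895, 0.446, -0.0]
contact_force: [0.4, -0.7, -2.2]
finger_gap: 0.472
finger_force: 55.1
```

```bash
python3 -c "
from h import *
t=r.snapshot('top')[:,:,::-1];s=r.snapshot('scene')[:,:,::-1];cv2.imwrite('pics/top5.png',t);cv2.imwrite('pics/scene5.png',s)
cv2.imwrite('pics/c5.png',np.hstack([cv2.resize(t[150:260,340:440],(400,440)),cv2.resize(s[150:260,320:420],(400,440))]))
print(to([.5354,-.426,.165]),r.get_obs()['tool_pos'])"
```

```text
(array([-0.0005,  0.0033, -0.0032]), np.float64(-36.96634664509251)) [ 0.533  -0.4236  0.1618]
```

View pics/c5.png

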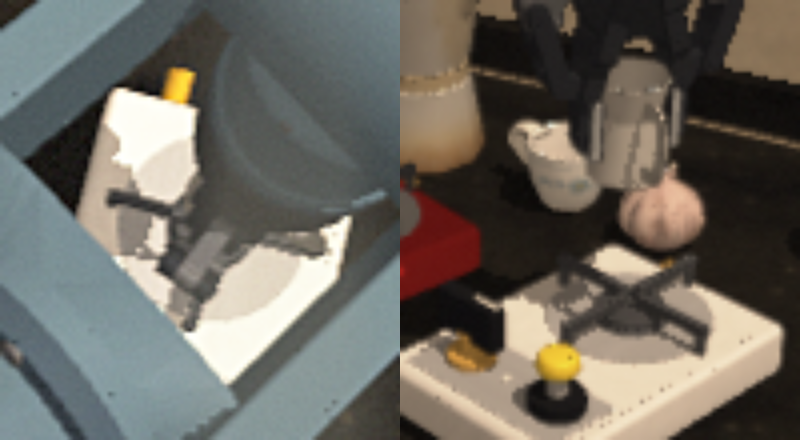

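Run:
```python
from h import *
p=r.get_obs()['tool_pos'];f=lambda X:(proj("scene",X)-[320,150]+.5)*4-.5+[400,0]
R=tool()[1]
for d in(0,-.005,.005):
  for z in(.203,.14,.06):print(d,z,f(np.r_[p[:2]+d*R[:2,0],z]))
s=cv2.imread('pics/scene5.png')[140:235,345:415];cv2.imwrite('pics/c6.png',cv2.resize(s,(560,760))[:600])
```

```text
0 0.203 [629.9723  69.2086]
0 0.14 [625.3246 169.4412]
0 0.06 [619.8123 288.321 ]
-0.005 0.203 [634.1121  72.655 ]
-0.005 0.14 [629.3198 173.197 ]
-0.005 0.06 [623.6375 292.4103]
0.005 0.203 [625.8675  65.7913]
0.005 0.14 [621.3622 165.7161]
0.005 0.06 [616.0174 284.2639]
```

View pics/c6.png

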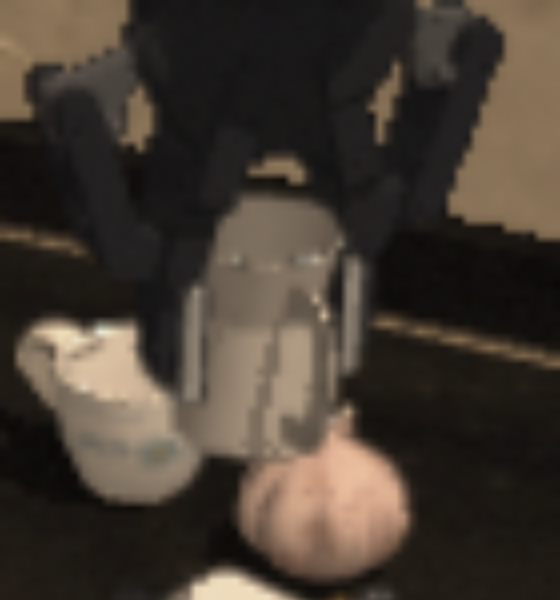

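Scene view: the jug hangs upright between the pads with its base centre at ~scene px (377,193), directly below the TCP within ~2 mm. Lowering in steps.

>>> inch_along(
  steps=[0, 0.0036, 0.02, 0, 0.3, 0, 0.0036, 0.04, 0, 0.3, 0, 0.0036, 0.055, 0, 0.3, 0, 0.0036, 0.065, 0, 0.3, 0, 0.0036, 0.07, 0, 0.3, 0, 0.0036, 0.072, 0, 0.3, 0, 0.0036, 0.072, 0, 0.3, 0, 0.0036, 0.072, 0, 0.3, 0, 0.0036, 0.072, 0, 0.3],
)

```text
time_s: 10.32
tool_pos: [0.5366, -0.4278, 0.0919]
tcp_rot: [0.001, 0.895, 0.446, 0.0]
contact_force: [1.2, -0.6, -1.3]
finger_gap: 0.472
finger_force: 55.1
```

```bash
python3 -c "
from h import *
print(to([.5354,-.4265,.085]))"
```

```text
(array([ 0.0003, -0.0017,  0.0069]), np.float64(-37.01226169768875))
```

>>> inch_along(
  steps=[0, -0.001, 0.002, 0, 0.3, 0, -0.001, 0.004, 0, 0.3, 0, -0.001, 0.005, 0, 0.3, 0, -0.001, 0.006, 0, 0.3, 0, -0.001, 0.006, 0, 0.3, 0, -0.001, 0.006, 0, 0.3],
)

```text
time_s: 10.82
tool_pos: [0.5352, -0.4266, 0.0847]
tcp_rot: [0.0, 0.895, 0.446, 0.0]
contact_force: [-0.2, 0.7, 0.9]
finger_gap: 0.471
finger_force: 54.8
```

>>> inch_along(
  steps=[0, 0, 0.001, 0, 0.3, 0, 0, 0.001, 0, 0.3, 0, 0, 0.001, 0, 0.3],
)

```text
time_s: 11.07
tool_pos: [0.5353, -0.4267, 0.0847]
tcp_rot: [0.0, 0.895, 0.446, 0.0]
contact_force: [-2.7, 3.1, 5.6]
finger_gap: 0.476
finger_force: 54.8
```

Contact was felt at 5.6 N. Opening gradually, then rising.

>>> inch_along(
  steps=[0, 0, 0, 0, 0.5, 0, 0, 0, 0, 0.55, 0, 0, 0, 0, 0.6, 0, 0, 0, 0, 0.75, 0, 0, 0, 0, 0.9, 0, 0, 0, 0, 0.9, 0, 0, 0, 0, 0.9, 0, 0, -0.02, 0, 0.9, 0, 0, -0.05, 0, 0.9, 0, 0, -0.09, 0, 0.9, 0, 0, -0.12, 0, 0.9, 0, 0, -0.12, 0, 0.9],
)

```text
time_s: 12.07
tool_pos: [0.5381, -0.4296, 0.2127]
tcp_rot: [0.007, 0.895, 0.446, 0.002]
contact_force: [0.1, -0.7, 1.3]
finger_gap: 0.9
finger_force: 0.0
```

```bash
python3 -c "
from fit import *
print(to([.4465,-.37,.13]),r.get_obs()['joint_positions'])"
```

```text
(array([-0.0073, -0.1101,  0.0813]), np.float64(-37.00399219195627)) [-0.8457  0.4434  1.3329  0.      1.3519 -0.1999]
```

>>> inch_along(
  steps=[-0.007, -0.11, 0, -0.386, 0.5, -0.007, -0.11, 0, -0.386, 0.5, -0.007, -0.11, 0, -0.386, 0.5, -0.007, -0.11, 0.03, -0.386, 0.5, -0.007, -0.11, 0.06, -0.386, 0.5, -0.007, -0.11, 0.08, -0.386, 0.5, -0.007, -0.11, 0.08, -0.386, 0.5],
)

```text
time_s: 12.65
tool_pos: [0.4408, -0.3632, 0.1189]
tcp_rot: [-0.004, 0.793, 0.609, -0.0]
contact_force: [-0.8, 1.1, -1.1]
finger_gap: 0.499
finger_force: 0.0
```

```bash
python3 -c "
from h import *
t=r.snapshot('top')[:,:,::-1];s=r.snapshot('scene')[:,:,::-1];cv2.imwrite('pics/top7.png',t);cv2.imwrite('pics/scene7.png',s)
cv2.imwrite('pics/c7.png',np.hstack([cv2.resize(t[150:260,340:440],(400,440)),cv2.resize(s[150:260,320:420],(400,440))]))
print(to([.447,-.370,.071]))"
```

```text
(array([-0.0032,  0.0051,  0.0523]), np.float64(-14.900777175523759))
```

View pics/c7.png

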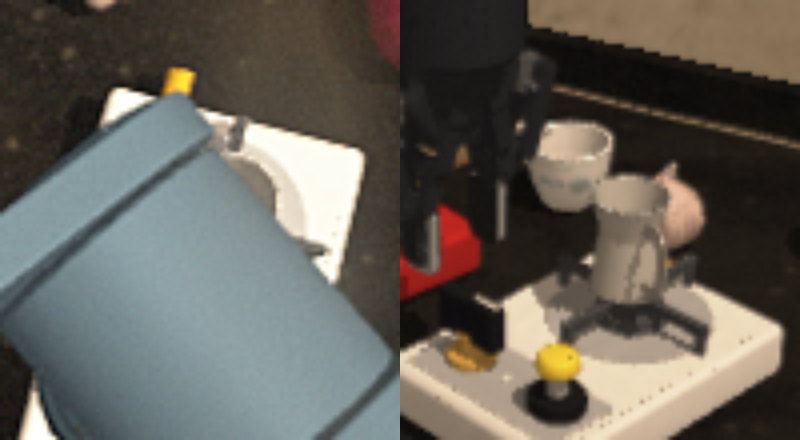

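Run:
```python
from h import *
S=lambda c:(np.array(c)+.5-[400,0])/4-.5+[320,150]
print(plane("scene",S((632,194)),.123),plane("scene",S((629,291)),.06),plane("scene",(377,222.4),.06),plane("scene",S((631,299)),.06))
```

```text
[ 0.5369 -0.4268  0.123 ] [ 0.5331 -0.4296  0.06  ] [ 0.5331 -0.4299  0.06  ] [ 0.5256 -0.4346  0.06  ]
```

The jug stands upright on cream's fingers. Its rim and base are within a few mm of the burner centre, so next is the cream tap.

>>> inch_along(
  steps=[-0.003, 0.005, 0, 0, 0.5, -0.003, 0.005, 0.02, 0, 0.5, -0.003, 0.005, 0.04, 0, 0.5, -0.003, 0.005, 0.05, 0, 0.5, -0.003, 0.005, 0.05, 0, 0.5, -0.003, 0.005, 0.05, 0, 0, -0.003, 0.005, 0.05, 0, 0, -0.003, 0.005, 0.05, 0, 0, -0.003, 0.005, 0.05, 0, 0, -0.003, 0.005, 0.05, 0, 0, -0.003, 0.005, 0.05, 0, 0],
)

```text
time_s: 13.67
tool_pos: [0.4477, -0.371, 0.0754]
tcp_rot: [0.001, 0.793, 0.609, -0.0]
contact_force: [-2.9, 0.7, 6.4]
finger_gap: 0.131
finger_force: 60.5
```

```bash
python3 -c "
from h import *
print(to([.447,-.370,.071]))"
```

```text
(array([ 0.0008, -0.0009,  0.0044]), np.float64(-14.896731877460702))
```

>>> inch_along(
  steps=[0, 0, 0, -0.12, 0, 0, 0, 0, -0.24, 0, 0, 0, 0, -0.36, 0, 0, 0, 0, -0.48, 0, 0, 0, 0, -0.6, 0, 0, 0, 0, -0.72, 0, 0, 0, 0, -0.84, 0, 0, 0, 0, -0.96, 0, 0, 0, 0, -1.08, 0, 0, 0, 0, -1.2, 0, 0, 0, 0, -1.32, 0, 0, 0, 0, -1.44, 0],
)

```text
time_s: 14.67
tool_pos: [0.4466, -0.3714, 0.0753]
tcp_rot: [-0.0, 0.191, 0.982, -0.001]
contact_force: [-6.8, -0.7, 7.4]
finger_gap: 0.126
finger_force: 60.7
```

>>> inch_along(
  steps=[0, 0, 0, -0.12, 0, 0, 0, 0, -0.131, 0, 0, 0, 0, -0.131, 0, 0, 0, 0, -0.131, 0],
)

```text
time_s: 15.0
tool_pos: [0.4465, -0.3715, 0.0753]
tcp_rot: [-0.0, 0.13, 0.992, -0.001]
contact_force: [-7.6, -1.1, 8.0]
finger_gap: 0.123
finger_force: 61.1
```

```bash
python3 -c "
from h import *
o,R=tool();print(o['ft_torque'],to([.447,-.370,.071]))"
```

```text
[-0.0249  1.3919 -0.4829] (array([-0.0001,  0.0016,  0.0043]), np.float64(75.06223622123538))
```

>>> inch_along(
  steps=[0, 0, 0, 0, 0.4, 0, 0, 0, 0, 0.4, 0, 0, 0, 0, 0.4, 0, 0, 0, 0, 0.4, 0, 0, -0.03, 0, 0.4, 0, 0, -0.05, 0, 0.4, 0, 0, -0.05, 0, 0.0, 0, 0, -0.05, 0, 0.0],
)

```text
time_s: 15.67
tool_pos: [0.4481, -0.3708, 0.1249]
tcp_rot: [0.001, 0.129, 0.992, -0.001]
contact_force: [-0.2, -0.2, -0.7]
finger_gap: 0.124
finger_force: 0.0
```

```bash
python3 -c "
from h import *
o,R=tool();print(o['tool_pos'],to([.429,-.4365,.095]))"
```

```text
[ 0.4481 -0.3708  0.1249] (array([ 0.0017, -0.0683,  0.0301]), np.float64(75.13426053789951))
```

>>> inch_along(
  steps=[0.0017, -0.04, 0, 0, 0, 0.0017, -0.068, 0, 0, 0, 0.0017, -0.068, 0, 0, 0, 0.0017, -0.068, 0.015, 0, 0, 0.0017, -0.068, 0.03, 0, 0, 0.0017, -0.068, 0.03, 0, 0, 0.0017, -0.068, 0.03, 0, 0],
)

```text
time_s: 16.25
tool_pos: [0.4274, -0.4339, 0.0917]
tcp_rot: [-0.001, 0.129, 0.992, 0.002]
contact_force: [-0.2, 0.3, 0.0]
finger_gap: 0.002
finger_force: 0.0
```

```bash
python3 -c "
from fit import *
t=r.snapshot('top')[:,:,::-1];s=r.snapshot('scene')[:,:,::-1]
cv2.imwrite('pics/c8.png',np.hstack([cv2.resize(t[150:270,340:440],(400,480)),cv2.resize(s[150:270,320:420],(400,480))]))
o,R=tool();print(o['tool_pos'],to([.429,-.4365,.089]))"
```

```text
[ 0.4282 -0.4351  0.0936] (array([-0.0011, -0.0012,  0.0046]), np.float64(75.13301650986628))
```

View pics/c8.png

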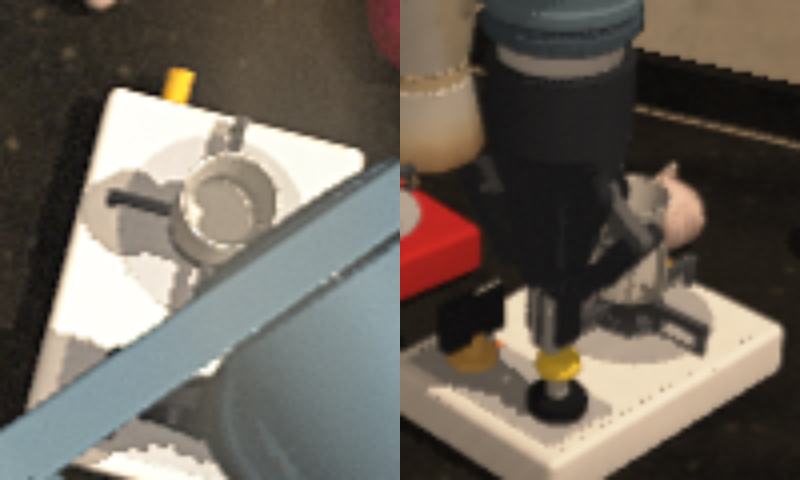

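Jug seated on cream (rim at about the burner middle), cream tap front to back, closed fingers over the yellow head at ~(558,355). Pressing.

>>> inch_along(
  steps=[0, -0.001, 0.004, 0, 0, 0, -0.001, 0.008, 0, 0, 0, -0.001, 0.012, 0, 0, 0, -0.001, 0.015, 0, 0, 0, -0.001, 0.017, 0, 0, 0, -0.001, 0.017, 0, 0, 0, -0.001, 0.017, 0, 0, 0, -0.001, 0.017, 0, 0],
)

```text
time_s: 17.02
tool_pos: [0.4286, -0.4373, 0.0785]
tcp_rot: [0.001, 0.129, 0.992, -0.001]
contact_force: [-1.0, 2.5, 11.8]
finger_gap: -0.0
finger_force: 6.2
```

>>> inch_along(
  steps=[0, 0, 0.001, 0, 0, 0, 0, 0.001, 0, 0, 0, 0, 0.001, 0, 0, 0, 0, 0.001, 0, 0, 0, 0, 0.001, 0, 0, 0, 0, 0.001, 0, 0, 0, 0, 0.001, 0, 0, 0, 0, 0.001, 0, 0, 0, 0, 0.001, 0, 0, 0, 0, 0.001, 0, 0, 0, 0, 0.001, 0, 0, 0, 0, 0.001, 0, 0],
)

```text
time_s: 18.02
tool_pos: [0.4286, -0.4373, 0.0784]
tcp_rot: [0.001, 0.129, 0.992, -0.001]
contact_force: [-3.1, 3.9, 18.6]
finger_gap: 0.001
finger_force: 9.2
```

>>> inch_along(
  steps=[0, 0, -0.01, 0, 0, 0, 0, -0.03, 0, 0, 0, 0, -0.06, 0, 0, 0, 0, -0.1, 0, 0, 0, 0, -0.14, 0, 0, 0, 0, -0.16, 0, 0, 0, 0, -0.16, 0, 0],
)

```text
time_s: 18.6
tool_pos: [0.4296, -0.4387, 0.2421]
tcp_rot: [0.003, 0.129, 0.992, -0.004]
contact_force: [-0.1, -1.6, 0.4]
finger_gap: 0.003
finger_force: 0.0
```

```bash
python3 -c "
from h import *
print(to([.3,-.1,.25]))"
```

```text
(array([ 0.2121,  0.294 , -0.0115]), np.float64(75.12507238517195))
```

>>> inch_along(
  steps=[0.21, 0.29, 0, 0, 0, 0.21, 0.29, 0, 0, 0, 0.21, 0.29, 0, 0, 0, 0.21, 0.29, 0, 0, 0, 0.21, 0.29, 0, 0, 0, 0.21, 0.29, 0, 0, 0, 0.21, 0.29, 0, 0, 0, 0.21, 0.29, 0, 0, 0, 0.21, 0.29, 0, 0, 0, 0.21, 0.29, 0, 0, 0, 0.21, 0.29, 0, 0, 0],
)

```text
time_s: 19.52
tool_pos: [0.299, -0.1012, 0.235]
tcp_rot: [0.0, 0.128, 0.992, -0.0]
contact_force: [-0.4, -0.1, 0.0]
finger_gap: -0.001
finger_force: 0.0
```

```bash
python3 -c "
from fit import *
t=r.snapshot('top')[:,:,::-1]
cv2.imwrite('pics/c9.png',cv2.resize(t[150:290,230:450],None,fx=3.6,fy=3.6,interpolation=cv2.INTER_CUBIC))"
```

```text
(no output)
```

View pics/c9.png

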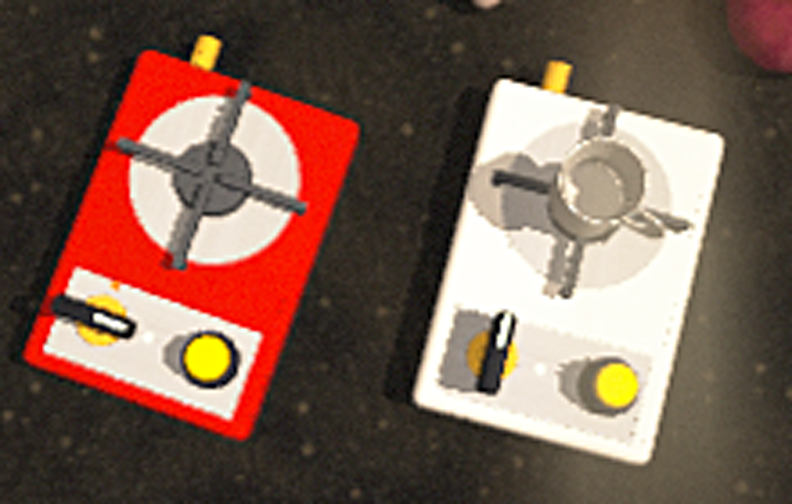

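Red is off with an empty burner. The jug is on cream (rim ~(602,183)), cream's tap is on and its igniter is back up. One check of the centring before handing in.

```bash
python3 -c "
from fit import *
print(plane('top',T((602,183)),.123),plane('top',T((588,204)),.06),W(P['cream'],(.038,0,.06)))"
```

```text
[ 0.5329 -0.4258  0.123 ] [ 0.5313 -0.4274  0.06  ] [ 0.5334 -0.427   0.06  ]
```

Centred within ~2 mm.

```bash
python3 -c "
from bench import r
print(r.close_job())"
```

```text
the job is handed in; nothing more can be done
None
```

The job is done and handed in at about 20 s: red tap off, jug upright and within about 2 mm of the centre of the cream burner, cream tap on, and its igniter pressed to the stop, held about a second and released.

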